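Slide the collet board home on its bench rack

TASK

The blue collet board is standing part-way along the rails of the bench rack, up on its four feet. With the fingertips, push it along the rails by its aluminium-edged end, without ramming it, until you feel it drop into the locating notches and lie flat on the rails, then take the hand away. Only push it, do not lift it; keep the fingers off the collets and leave the loose parts on the bench where they are.

Things in the scene. Friction and masses are not known exactly. Their poses are not given: they have to be found in the camera images.
- rack: Fixed rack, 350 mm long (x), 164 wide (y): two bright ledges, tops 50 mm above the bench, 27 mm wide, 100 mm free between them (cross bars there only up to 18 mm high); grey side flanges 14 mm above the ledges, 154 mm apart inside, guide the board. Origin on the bench under its middle, z up. +x: the way the board must slide. No end stop.
- home (a point): Point on the rack at rack x = +60 mm, midway between the ledges, level with their tops (50 mm above the bench), axes as the rack's: where the board's origin lies once dropped in. Each ledge is cut by two notches, 18 mm long in x, centred 80 mm before and 80 mm beyond this point, with yellow ticks beside them on the flanges.
- board: Loose blue board on the rails, 200 mm long (x, the same way as the rack's x), 150 wide, 18 thick, about 0.9 kg with collets. Origin at the centre of its underside, z up. Four steel feet 7 mm high, 14 mm long in x, at x = -80 and +80, y = -62 and +62 mm. Underside 57 mm above the bench on its feet, 50 mm once dropped in.
- end_strip: Aluminium end strip of the board, 10 mm thick, fixed to it, full width and thickness. Origin at the centre of its flat outer face (board x = -100 mm, half-way up), board axes: push here along +x. 66 mm above the bench at first, 59 mm once dropped in. The board starts 65 to 120 mm short of home; sliding takes 2 to 6 N; once dropped in, it has about 2 mm of play each way to the notch walls.
- collets: Seven steel collets, 27 mm in diameter, standing 18 mm above the board's top, fast in the board and moving with it; not to be touched. Origin and axes as the board's. In rows at board x = 0, 38 and 76 mm, y = -45, 0 and 45 mm (two sockets empty); nothing stands on the 85 mm of board next to the aluminium end.
- bush: Loose bystander: turned steel bush standing on its flange, flange 60 mm in diameter, body 36 mm, 88 mm high. Origin at the centre of its underside.
- nut: Loose bystander: dark clamping nut lying flat on the bench, 42 mm in diameter, 20 mm high. Origin at the centre of its underside.
- hexkey: Loose bystander: bent steel hex key lying flat on the bench, 8 mm thick, long leg 140 mm along its x, short leg 50 mm towards its -y at the +x end. Origin under the middle of the long leg.
Mind the look-alikes: they are no part of the job. Leave any green, red or yellow look-alike of the board alone.

How it is judged:
By the outcome, as a careful person would: the job done as asked, in the order asked, and still so for the second after the job is handed in, with the robot touching nothing.
It also fails if it takes over 40 s, if anything falls off the work surface, if the arm or the gripper's body presses on something with over 40 N, if the wrist force passes 120 N, or if a joint passes its speed limit or range.

ROBOT

A 7-joint arm with a two-finger parallel gripper is mounted at the origin on the work surface. World frame = base frame: x ahead of the robot, y to its left, z up, the work surface at z = 0. Lengths are in m, angles in rad, forces in N, time in s.
With the tool pointing down it reaches from about 0.35 to 0.9 m from the base axis. Payload 19.9 kg.
Tool frame: the origin (TCP) lies midway between the tips of the shut fingers; the grasp point (between the pads) lies 19 mm behind it; z points along the fingers, y is the direction in which the jaws open and shut (so a half turn about z gives the same grasp; the last joint's range is limited). The gripper opens to 85 mm and grips with 20 to 120 N. Pads are 22 mm wide; open, the fingers measure 114 mm over their backs; the gripper's body (76 mm by 85 mm) begins 54 mm behind the grasp point. The pads swing forward as they close: fully open they stand 13 mm farther back than shut.
Start: joints at [-1.331, 0.417, -0.01, 1.614, 0.005, 1.111, -0.053], TCP at [0.173, 0.601, 0.231] pointing down, gripper open.
Joint ranges: [-2.81, 2.81], [-0.39, 2.02], [-1.27, 1.25], [0.06, 2.57], [-1.19, 4.33], [0.19, 2], [-2.82, 2.82]. Speed limits (rad/s): [1.89, 1.89, 2.39, 2.39, 3.01, 3.01, 3.01].

INTERFACE

Orientations are given as a 3x3 rotation matrix whose columns are the frame's x, y, z axes.
In Python, from rig import monitor, imaging, job_done gives the robot as it stands.
- The arm moves only by the tool apply_moves, never from a script. Its argument "increments" is a list of rows, each a list of 7 numbers: the shift along the tool's x, y, z as a fraction of full scale, then the turn, a rotation vector about the tool's x, y, z as a fraction of full scale, then the finger opening in mm, from 0 to 85.4. A call has 1 to 5 rows; each row shifts and turns the pose as measured when the row begins, along the tool's axes as they then stand; what a row does not reach is not made up. Full scale, the value 1, is 0.3 m for a shift and 60 degrees for a turn. A row lasts 1/12 s, in which the tool goes at most 41.7 mm and 7.16 degrees, less where a joint would pass 70% of its speed; a pose out of reach is approached as far as the arm can. A call with a number of a shift or a turn outside -1 to 1 is refused whole. A call with a gripper value outside its range is refused whole. The fingers move at their own pace and stop on an object; "newtons" is the grip in N (left out, the last holds). Time passes only in rows, so rows that do not move let the fingers close. It gives the time, the measured TCP pose, the force and the opening at its end, in the units of the state.
- monitor.get_state(): the state, without advancing time (a new reading comes with each control period).
- imaging.camera(name): name is "scene" or "top" or "wrist"; returns the picture (400x640x3 uint8, blue, green, red); there is no depth.
- imaging.get_calibration(name): a dict with "mtx" (3x3 intrinsics, pixels), "R" (3x3) and "t" (3): a world point X has camera coordinates R X + t; the wrist camera has in their place "mount" (4x4, takes a point from camera to tool coordinates, whose origin is the TCP and whose axes are the flange's). Camera axes: x right, y down, z forward; pixel columns grow to the right and rows downward; lengths in m; the calibration is good to about 2 mm. The wrist camera is an equidistant fisheye: a pixel r from the principal point sees the ray r / f radians off the axis. A picture is of the moment at which its call begins: read the wrist's pose just before it. get_calibration takes no time and is no camera call.
- job_done(): hands the job in, once; it reports no verdict.
The state is a dict: "t": time; "joints": joint angles; "qd": joint speeds; "joint_efforts": joint torques, N m; "eef_pos": TCP position; "tcp_rot": TCP orientation; "force": force on the tool from outside, world axes, zero at the start; "torque": the same for the moment, N m; "width": opening from 0.0 (shut) to 1.0 (fully open).
Only numpy, scipy, OpenCV 4.12 (cv2) and the standard library are available. Lean on these libraries where they do the work, as an engineer would, in place of code of your own. Each camera call takes 0.05 s, during which the arm holds its last target.

## Working session

There is one attempt and no reset: what is moved stays moved. The work goes in short steps, Python scripts to look and compute and a tool call to move; the robot and the scene stay as the last step left them, time stands still between calls to the robot, and variables do not carry over. Pictures are saved under pics/ and viewed, and the job is handed in when it is done.

Besides the shell and the picture viewer there is one more tool, called after "Emit:" as name(argument=value, ...), one argument or row to a line, values as JSON. apply_moves: Moves the arm, as the interface text tells. Shift numbers are shares of 0.3 m and turn numbers shares of 60 degrees, none past 1 either way. Its arguments: {"type":"object","properties":{"increments":{"type":"array"},"newtons":{"type":"number"}},"required":["increments"]}

```bash
mkdir -p pics; ls; python3 - <<'E'
from rig import monitor, imaging
import cv2,numpy as np
s=monitor.get_state()
print(s['t'],s['eef_pos'],np.round(s['tcp_rot'],3).tolist(),s['force'],s['width'])
for n in ['scene','top']:
    cv2.imwrite(f'pics/{n}0.png',imaging.camera(n))
    c=imaging.get_calibration(n); print(n,{k:np.round(v,4).tolist() for k,v in c.items() })
E
```

```text
pics
0.0 [0.17312291 0.60020837 0.23067856] [[-0.961, 0.277, -0.0], [0.277, 0.961, -0.001], [-0.0, -0.001, -1.0]] [-0.69680524 -0.46687816  0.29326496] 0.9996588533197348
scene {'mtx': [[459.6073, 0.0, 315.8952], [0.0, 459.6073, 198.2508], [0.0, 0.0, 1.0]], 'R': [[0.509, 0.8606, 0.0184], [0.5786, -0.3263, -0.7475], [-0.6373, 0.3912, -0.664]], 't': [-0.2044, -0.2594, 1.3942]}
top {'mtx': [[361.0893, 0.0, 319.4322], [0.0, 361.0893, 192.2506], [0.0, 0.0, 1.0]], 'R': [[0.133, -0.9911, -0.0], [-0.9658, -0.1296, -0.2244], [0.2224, 0.0299, -0.9745]], 't': [-0.0939, 0.5031, 0.8926]}
```

View pics/scene0.png

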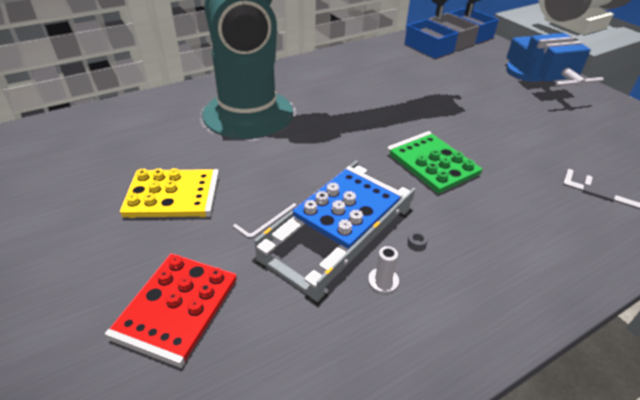

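View pics/top0.png

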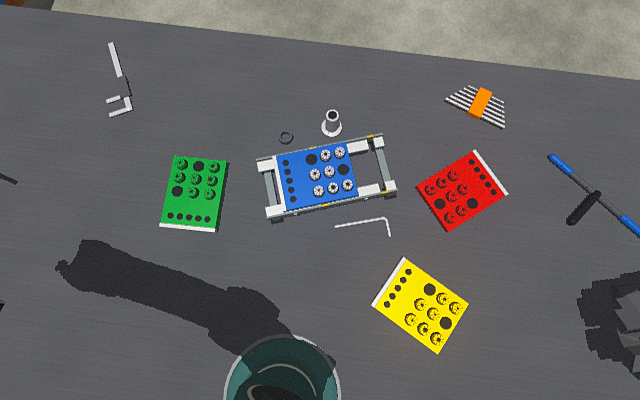

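The blue board is the only one on a rack: top view about (317,177), its white/aluminium end on the left about (278,185), and the notches with yellow ticks farther right. The green (195,190), red (462,190) and yellow (420,305) boards lie on the bench, so they are look-alikes. I'll confirm this in an enlarged crop.

```bash
python3 - <<'E'
import cv2
a=cv2.imread('pics/top0.png')[120:230,245:405]
cv2.imwrite('pics/topcrop.png',cv2.resize(a,None,fx=5,fy=5,interpolation=cv2.INTER_CUBIC))
a=cv2.imread('pics/scene0.png')[150:305,240:430]
cv2.imwrite('pics/scenecrop.png',cv2.resize(a,None,fx=3.8,fy=3.8,interpolation=cv2.INTER_CUBIC))
E
```

```text
(no output)
```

View pics/topcrop.png

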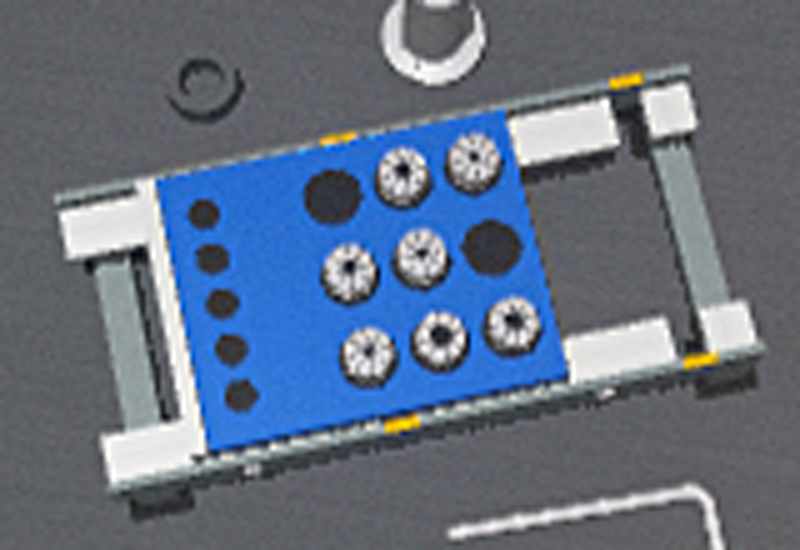

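View pics/scenecrop.png

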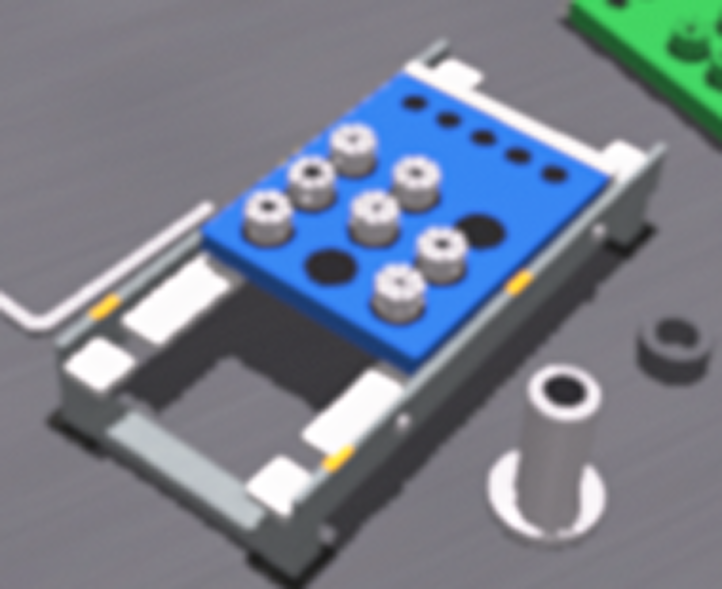

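Confirmed: the blue board on the rack, with its aluminium strip on the left in the top view and seven collets. Next I'll measure the blue outline (z=75 mm) and the yellow ticks (z≈64 mm).

```bash
cat > h.py <<'E'
import cv2,numpy as np
from rig import monitor, imaging
def ray(n,uv,z):
    c=imaging.get_calibration(n);K,R,t=[np.array(c[k],float) for k in('mtx','R','t')]
    uv=np.atleast_2d(uv).astype(float); d=np.c_[uv,np.ones(len(uv))]@np.linalg.inv(K).T@R
    o=-R.T@t.reshape(3); return o+d*((z-o[2])/d[:,2])[:,None]
def proj(n,X):
    c=imaging.get_calibration(n);K,R,t=[np.array(c[k],float) for k in('mtx','R','t')]
    p=(np.atleast_2d(X)@R.T+t.reshape(3))@K.T; return p[:,:2]/p[:,2:]
def masks(im,roi):
    x0,y0,x1,y1=roi; m=np.zeros(im.shape[:2],np.uint8); m[y0:y1,x0:x1]=255
    h=cv2.cvtColor(im,cv2.COLOR_BGR2HSV)
    return cv2.inRange(h,(100,140,60),(125,255,255))&m, cv2.inRange(h,(15,130,120),(32,255,255))&m
ROI={'top':(245,120,405,230),'scene':(240,150,430,305)}
E
python3 - <<'E'
from h import *
for n in ['top','scene']:
    im=cv2.imread(f'pics/{n}0.png'); b,y=masks(im,ROI[n])
    c=max(cv2.findContours(b,0,2)[0],key=cv2.contourArea).reshape(-1,2)
    P=ray(n,c,0.075); r=cv2.minAreaRect((P[:,:2]*1000).astype(np.float32)); print(n,'blue',r, np.round(cv2.boxPoints(r)).tolist())
    k,_,st,ce=cv2.connectedComponentsWithStats(y)
    for i in range(1,k):
        if st[i,4]>2: print(st[i,4],ce[i].round(1),ray(n,ce[i],0.064).round(4))
E
```

```text
top blue ((551.6594848632812, -13.155960083007812), (150.71885681152344, 188.37033081054688), 19.91404914855957) [[449.0, 50.0], [513.0, -127.0], [655.0, -76.0], [590.0, 101.0]]
16 [369.9 135.9] [[ 0.6829 -0.1411  0.064 ]]
10 [312.  147.2] [[0.6301 0.01   0.064 ]]
17 [384.6 191.8] [[ 0.5335 -0.195   0.064 ]]
19 [324.7 204.5] [[ 0.4792 -0.0443  0.064 ]]
scene blue ((558.4016723632812, -20.178237915039062), (152.37762451171875, 197.60739135742188), 20.073158264160156) [[453.0, 46.0], [521.0, -139.0], [664.0, -87.0], [596.0, 99.0]]
20 [376.2 224. ] [[0.6288 0.0096 0.064 ]]
24 [267.1 230.6] [[ 0.5346 -0.1954  0.064 ]]
24 [328.8 270.4] [[ 0.6849 -0.1411  0.064 ]]
```

Measured results:
- **Ticks:** 160 mm apart, as they must be.
- **Home:** (0.581, -0.093).
- **Slide direction:** (0.339, -0.941).
- **Board:** about 90 mm short of home, which fits the given range. The end face is at about (0.516, 0.086).

First I'll turn the tool about 54° and shut the fingers.

Emit:
apply_moves(
  increments=[
    [0,0,0,0,0,0.11,0],
    [0,0,0,0,0,0.11,0],
    [0,0,0,0,0,0.11,0],
    [0,0,0,0,0,0.11,0],
    [0,0,0,0,0,0.11,0],
  ],
)

```text
t: 0.52
eef_pos: [0.1732, 0.5991, 0.2289]
tcp_rot: [[-0.64, 0.769, -0.001], [0.769, 0.64, -0.004], [-0.003, -0.004, -1.0]]
force: [-0.3, 1.2, 0.3]
width: 0.297
```

Emit:
apply_moves(
  increments=[
    [0,0,0,0,0,0.11,0],
    [0,0,0,0,0,0.11,0],
    [0,0,0,0,0,0.11,0],
    [0,0,0,0,0,0.06,0],
    [0,0,0,0,0,0,0],
  ],
)

```text
t: 0.93
eef_pos: [0.1728, 0.5982, 0.227]
tcp_rot: [[-0.254, 0.967, -0.002], [0.967, 0.254, -0.008], [-0.007, -0.004, -1.0]]
force: [1.1, -0.3, 0.2]
width: 0.003
```

```bash
cat >> h.py <<'E'
def rel(tgt):
    s=monitor.get_state();R=np.array(s['tcp_rot']);p=np.array(s['eef_pos'])
    u=np.array([.339,-.941,0]);v=np.array([.941,.339,0]);home=np.array([.5814,-.0926,.05])
    print('t',round(s['t'],2),'p',p.round(4),'F',np.round(s['force'],1),'w',round(s['width'],3))
    print('x-tool along -u',round(float(-R[:,0]@u),4),'yaw err deg',np.degrees(np.arctan2(R[:,0]@v,-R[:,0]@u)).round(2),'z',R[:,2].round(3),
     'rack rel home mm',((p-home)@np.c_[u,v,[0,0,1]]*1000).round(1))
    print('to target, tool frac',(R.T@(np.array(tgt)-p)/0.3).round(3))
E
python3 -c "
from h import *
rel([.5024,.123,.23])"
```

```text
t 0.93 p [0.1728 0.5982 0.227 ] F [ 1.1 -0.3  0.2] w 0.003
x-tool along -u 0.9962 yaw err deg 5.08 z [-0.002 -0.008 -1.   ] rack rel home mm [-788.5 -150.4  177. ]
to target, tool frac [-1.811  0.66   0.   ]
```

Emit:
apply_moves(
  increments=[
    [-0.12,0.044,0,0,0,-0.085,0],
    [-0.12,0.044,0,0,0,0,0],
    [-0.12,0.044,0,0,0,0,0],
    [-0.12,0.044,0,0,0,0,0],
    [-0.12,0.044,0,0,0,0,0],
  ],
)

```text
t: 1.35
eef_pos: [0.2906, 0.4501, 0.2253]
tcp_rot: [[-0.368, 0.93, -0.005], [0.93, 0.368, -0.009], [-0.007, -0.008, -1.0]]
force: [1.5, 1.1, -0.2]
width: 0.003
```

Emit:
apply_moves(
  increments=[
    [-0.12,0.044,0,0,0,0,0],
    [-0.12,0.044,0,0,0,0,0],
    [-0.12,0.044,0,0,0,0,0],
    [-0.12,0.044,0,0,0,0,0],
    [-0.12,0.044,0,0,0,0,0],
  ],
)

```text
t: 1.77
eef_pos: [0.4232, 0.2994, 0.2262]
tcp_rot: [[-0.384, 0.923, -0.005], [0.923, 0.384, -0.009], [-0.006, -0.008, -1.0]]
force: [1.0, 0.5, -0.2]
width: 0.0
```

```bash
python3 -c "
from h import *
rel([.5024,.123,.23])"
```

```text
t 1.77 p [0.4232 0.2994 0.2262] F [ 1.   0.5 -0.2] w 0.0
x-tool along -u 0.999 yaw err deg -2.76 z [-0.005 -0.009 -1.   ] rack rel home mm [-422.5  -16.   176.2]
to target, tool frac [-0.644  0.018 -0.009]
```

Emit:
apply_moves(
  increments=[
    [-0.12,0.004,0,0,0,0.046,0],
    [-0.12,0.008,0,0,0,0,0],
    [-0.12,0.008,0,0,0,0,0],
    [-0.12,0.008,0,0,0,0,0],
    [-0.1,0.008,0,0,0,0,0],
  ],
)

```text
t: 2.18
eef_pos: [0.4987, 0.1305, 0.2273]
tcp_rot: [[-0.349, 0.937, -0.004], [0.937, 0.349, -0.009], [-0.007, -0.007, -1.0]]
force: [0.1, 0.2, -0.0]
width: -0.0
```

```bash
python3 -c "
from h import *
rel([.5024,.123,.048])"
```

```text
t 2.18 p [0.4987 0.1305 0.2273] F [ 0.1  0.2 -0. ] w -0.0
x-tool along -u 1.0001 yaw err deg -0.62 z [-0.004 -0.009 -1.   ] rack rel home mm [-238.    -2.1  177.3]
to target, tool frac [-0.023  0.007  0.598]
```

Emit:
apply_moves(
  increments=[
    [-0.01,0.004,0.1,0,0,0.01,0],
    [-0.008,0.004,0.12,0,0,0,0],
    [0,0,0.12,0,0,0,0],
    [0,0,0.1,0,0,0,0],
    [0,0,0.03,0,0,0,0],
  ],
)

```text
t: 2.6
eef_pos: [0.508, 0.116, 0.085]
tcp_rot: [[-0.341, 0.94, 0.005], [0.94, 0.341, -0.008], [-0.009, 0.002, -1.0]]
force: [-1.6, -0.8, -1.0]
width: -0.001
```

```bash
python3 -c "
from h import *
rel([.5024,.123,.048])"
```

```text
t 2.6 p [0.508 0.116 0.085] F [-1.6 -0.8 -1. ] w -0.001
x-tool along -u 1.0002 yaw err deg -0.15 z [ 0.005 -0.008 -1.   ] rack rel home mm [-221.2    1.6   35. ]
to target, tool frac [ 0.029 -0.01   0.123]
```

Emit:
apply_moves(
  increments=[
    [0.025,-0.004,0.02,0,0,0,0],
    [0.005,-0.003,0.05,0,0,0,0],
    [0,0,0.04,0,0,0,0],
    [0,0,0,0,0,0,0],
  ],
)

```text
t: 2.93
eef_pos: [0.5024, 0.1253, 0.0509]
tcp_rot: [[-0.347, 0.938, 0.003], [0.938, 0.347, -0.008], [-0.009, 0.0, -1.0]]
force: [-0.7, -0.6, 0.3]
width: -0.005
```

```bash
python3 -c "
from h import *
rel([.5024,.123,.048])
for n in ['scene','top']:
    x0,y0,x1,y1=ROI[n]; f=3.8 if n=='scene' else 5
    cv2.imwrite(f'pics/{n}1.png',cv2.resize(imaging.camera(n)[y0-20:y1-20,x0:x1],None,fx=f,fy=f))
"
```

```text
t 2.93 p [0.5024 0.1253 0.0509] F [-0.7 -0.6  0.3] w -0.005
x-tool along -u 1.0001 yaw err deg -0.49 z [ 0.003 -0.008 -1.   ] rack rel home mm [-231.8   -0.5    0.9]
to target, tool frac [-0.007 -0.003  0.01 ]
```

View pics/scene1.png

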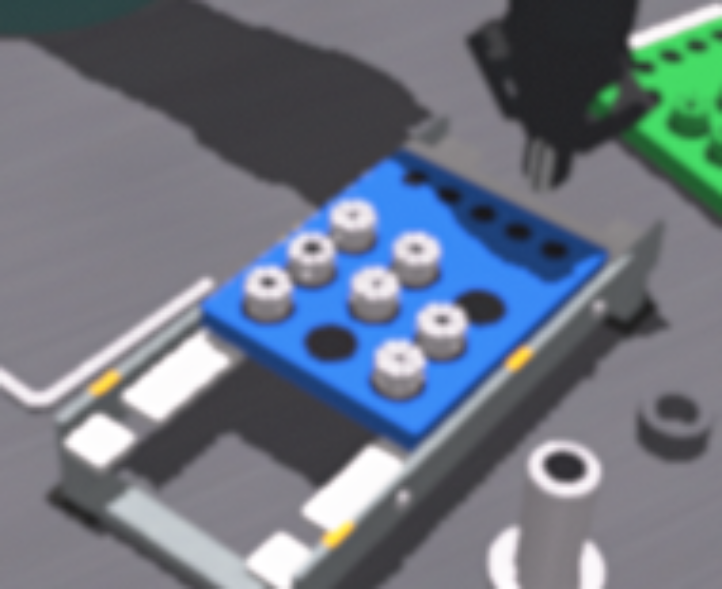

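The shut fingers stand behind the middle of the aluminium end (crop about (545,180)), clear of the flanges. I'll close the gap gently.

Emit:
apply_moves(
  increments=[
    [-0.015,0,0,0,0,0,0],
    [-0.015,0,0,0,0,0,0],
    [-0.015,0,0,0,0,0,0],
    [-0.012,0,0,0,0,0,0],
    [-0.01,0,0,0,0,0,0],
  ],
)

```text
t: 3.45
eef_pos: [0.5131, 0.1056, 0.0567]
tcp_rot: [[-0.348, 0.938, 0.01], [0.938, 0.348, -0.005], [-0.009, 0.008, -1.0]]
force: [0.2, 0.3, 0.1]
width: -0.003
```

```bash
python3 -c "
from h import *
rel([.5024,.123,.05])"
```

```text
t 3.45 p [0.5131 0.1056 0.0567] F [0.2 0.3 0.1] w -0.003
x-tool along -u 1.0001 yaw err deg -0.53 z [ 0.01  -0.005 -1.   ] rack rel home mm [-209.7    2.9    6.7]
to target, tool frac [ 0.067 -0.013  0.022]
```

Emit:
apply_moves(
  increments=[
    [0,-0.005,0.012,0,0,0,0],
    [0,-0.003,0.008,0,0,0,0],
    [0,0,0.002,0,0,0,0],
  ],
)

```text
t: 3.7
eef_pos: [0.5114, 0.1033, 0.0501]
tcp_rot: [[-0.346, 0.938, 0.011], [0.938, 0.346, -0.005], [-0.009, 0.009, -1.0]]
force: [-0.1, 0.1, 0.2]
width: 0.004
```

```bash
python3 -c "
from h import *
rel([.5024,.123,.05])"
```

```text
t 3.7 p [0.5114 0.1033 0.0501] F [-0.1  0.1  0.2] w 0.004
x-tool along -u 1.0001 yaw err deg -0.42 z [ 0.011 -0.005 -1.   ] rack rel home mm [-2.081e+02  6.000e-01  1.000e-01]
to target, tool frac [ 0.072 -0.005 -0.   ]
```

Emit:
apply_moves(
  increments=[
    [-0.01,-0.001,0.002,0,0,0,0],
    [-0.01,-0.001,0.003,0,0,0,0],
    [-0.01,-0.001,0.003,0,0,0,0],
  ],
)

```text
t: 3.95
eef_pos: [0.5132, 0.0955, 0.0472]
tcp_rot: [[-0.348, 0.938, 0.01], [0.938, 0.348, -0.004], [-0.008, 0.008, -1.0]]
force: [-2.3, 7.6, 6.8]
width: 0.003
```

Emit:
apply_moves(
  increments=[
    [-0.01,-0.001,0.003,0,0,0,0],
    [-0.01,-0.001,0.003,0,0,0,0],
    [-0.01,-0.001,0.003,0,0,0,0],
  ],
)

```text
t: 4.2
eef_pos: [0.5153, 0.0896, 0.0447]
tcp_rot: [[-0.351, 0.936, 0.009], [0.936, 0.351, -0.0], [-0.003, 0.009, -1.0]]
force: [-3.0, 8.2, 6.4]
width: -0.001
```

```bash
python3 -c "
from h import *
rel([.5024,.123,.05])"
```

```text
t 4.2 p [0.5153 0.0896 0.0447] F [-3.   8.2  6.4] w -0.001
x-tool along -u 1.0001 yaw err deg -0.72 z [ 0.009 -0.    -1.   ] rack rel home mm [-193.9   -0.4   -5.3]
to target, tool frac [ 0.119 -0.001 -0.018]
```

Contact: 8.7 N against the push and the board is sliding. The upward share of the force came from my downward creep, so I'll level that off.

Emit:
apply_moves(
  increments=[
    [-0.01,0,0,0,0,0.003,0],
    [-0.01,0,0,0,0,0.003,0],
    [-0.01,0,0,0,0,0,0],
    [-0.01,0,0,0,0,0,0],
  ],
)

```text
t: 4.53
eef_pos: [0.5188, 0.082, 0.0447]
tcp_rot: [[-0.349, 0.937, 0.007], [0.937, 0.349, 0.005], [0.002, 0.008, -1.0]]
force: [-3.1, 7.1, 3.6]
width: -0.002
```

Emit:
apply_moves(
  increments=[
    [-0.01,0,0,0,0,0.003,0],
    [-0.01,0,0,0,0,0.003,0],
    [-0.01,0,0,0,0,0,0],
    [-0.01,0,0,0,0,0,0],
  ],
)

```text
t: 4.87
eef_pos: [0.522, 0.0746, 0.0447]
tcp_rot: [[-0.347, 0.938, 0.004], [0.938, 0.347, 0.01], [0.008, 0.007, -1.0]]
force: [-6.8, 9.4, 8.9]
width: 0.003
```

```bash
python3 -c "
from h import *
rel([.5024,.123,.05])"
```

```text
t 4.87 p [0.522  0.0746 0.0447] F [-6.8  9.4  8.9] w 0.003
x-tool along -u 1.0001 yaw err deg -0.49 z [ 0.004  0.01  -1.   ] rack rel home mm [-177.4    0.8   -5.3]
to target, tool frac [ 0.174 -0.005 -0.016]
```

Emit:
apply_moves(
  increments=[
    [-0.01,0,-0.003,0,-0.004,0,0],
    [-0.01,0,-0.002,0,-0.004,0,0],
    [-0.01,0,0,0,-0.003,0,0],
    [-0.01,0,0,0,-0.002,0,0],
  ],
)

```text
t: 5.2
eef_pos: [0.5253, 0.0649, 0.0457]
tcp_rot: [[-0.349, 0.937, 0.006], [0.937, 0.349, -0.001], [-0.003, 0.006, -1.0]]
force: [-2.0, 6.2, 2.4]
width: -0.001
```

```bash
python3 -c "
from h import *
rel([.5024,.123,.05])"
```

```text
t 5.2 p [0.5253 0.0649 0.0457] F [-2.   6.2  2.4] w -0.001
x-tool along -u 1.0001 yaw err deg -0.64 z [ 0.006 -0.001 -1.   ] rack rel home mm [-167.2    0.6   -4.3]
to target, tool frac [ 0.208 -0.004 -0.015]
```

Good: about 6.5 N, level. I'll continue the same way.

Emit:
apply_moves(
  increments=[
    [-0.01,0,-0.001,0,-0.002,0.003,0],
    [-0.01,0,-0.001,0,-0.002,0.003,0],
    [-0.01,0,-0.001,0,-0.002,0,0],
    [-0.01,0,-0.001,0,-0.002,0,0],
    [-0.01,0,-0.001,0,-0.002,0,0],
  ],
)

```text
t: 5.62
eef_pos: [0.5301, 0.0501, 0.0466]
tcp_rot: [[-0.344, 0.939, 0.008], [0.939, 0.344, -0.011], [-0.014, 0.004, -1.0]]
force: [-0.3, 3.5, -3.3]
width: -0.0
```

Emit:
apply_moves(
  increments=[
    [-0.01,0,-0.001,0,-0.002,0.003,0],
    [-0.01,0,-0.001,0,-0.002,0.003,0],
    [-0.01,0,-0.001,0,-0.002,0,0],
    [-0.01,0,-0.001,0,-0.002,0,0],
    [-0.01,0,-0.001,0,-0.002,0,0],
  ],
)

```text
t: 6.03
eef_pos: [0.5355, 0.0342, 0.0484]
tcp_rot: [[-0.337, 0.941, 0.012], [0.941, 0.337, -0.022], [-0.025, 0.004, -1.0]]
force: [-1.0, 3.0, -2.6]
width: -0.004
```

```bash
python3 -c "
from h import *
rel([.5024,.123,.05])"
```

```text
t 6.03 p [0.5355 0.0342 0.0484] F [-1.   3.  -2.6] w -0.004
x-tool along -u 0.9999 yaw err deg 0.1 z [ 0.012 -0.022 -1.   ] rack rel home mm [-134.9   -0.2   -1.6]
to target, tool frac [ 0.316 -0.004 -0.013]
```

Emit:
apply_moves(
  increments=[
    [-0.008,0,0.002,0,0.004,0,0],
    [-0.008,0,0.001,0,0.004,0,0],
    [-0.008,0,0,0,0.002,0,0],
    [-0.008,0,0,0,0,0,0],
  ],
)

```text
t: 6.37
eef_pos: [0.5396, 0.0255, 0.0484]
tcp_rot: [[-0.339, 0.941, 0.009], [0.941, 0.339, -0.011], [-0.013, 0.005, -1.0]]
force: [-1.7, 3.9, -3.3]
width: -0.003
```

```bash
python3 -c "
from h import *
rel([.5024,.123,.05])"
```

```text
t 6.37 p [0.5396 0.0255 0.0484] F [-1.7  3.9 -3.3] w -0.003
x-tool along -u 1.0001 yaw err deg 0.01 z [ 0.009 -0.011 -1.   ] rack rel home mm [-125.3    0.7   -1.6]
to target, tool frac [ 0.348 -0.007 -0.01 ]
```

Emit:
apply_moves(
  increments=[
    [-0.006,0,0.002,0,0.001,0,0],
    [-0.006,0,0.001,0,0.001,0,0],
    [-0.006,0,0.001,0,0,0,0],
  ],
)

```text
t: 6.62
eef_pos: [0.5415, 0.0213, 0.0479]
tcp_rot: [[-0.34, 0.941, 0.008], [0.941, 0.34, -0.006], [-0.008, 0.005, -1.0]]
force: [-6.1, 8.7, 7.1]
width: -0.001
```

```bash
python3 -c "
from h import *
rel([.5024,.123,.05])"
```

```text
t 6.62 p [0.5415 0.0213 0.0479] F [-6.1  8.7  7.1] w -0.001
x-tool along -u 1.0002 yaw err deg -0.04 z [ 0.008 -0.006 -1.   ] rack rel home mm [-120.7    1.1   -2.1]
to target, tool frac [ 0.363 -0.007 -0.01 ]
```

Emit:
apply_moves(
  increments=[
    [-0.006,-0.001,-0.001,0,0,0,0],
    [-0.006,0,0,0,0,0,0],
  ],
)

```text
t: 6.78
eef_pos: [0.5425, 0.018, 0.0483]
tcp_rot: [[-0.34, 0.94, 0.007], [0.94, 0.34, -0.006], [-0.008, 0.005, -1.0]]
force: [-1.5, 3.2, -1.9]
width: -0.004
```

Emit:
apply_moves(
  increments=[
    [-0.006,0,0,0,0,0,0],
    [-0.006,0,0,0,0,0,0],
  ],
)

```text
t: 6.95
eef_pos: [0.5439, 0.0141, 0.0483]
tcp_rot: [[-0.34, 0.94, 0.008], [0.94, 0.34, -0.006], [-0.008, 0.005, -1.0]]
force: [0.3, 0.3, -0.6]
width: -0.003
```

```bash
python3 -c "
from h import *
rel([.5024,.123,.05])"
```

```text
t 6.95 p [0.5439 0.0141 0.0483] F [ 0.3  0.3 -0.6] w -0.003
x-tool along -u 1.0002 yaw err deg -0.07 z [ 0.008 -0.006 -1.   ] rack rel home mm [-113.1    0.9   -1.7]
to target, tool frac [ 0.388 -0.007 -0.009]
```

The force fell to zero at TCP -113 mm, just where the drop is expected. I'll look.

```bash
cat > look.py <<'E'
import sys
from h import *
k=sys.argv[1]; out=[]
for n in ['scene','top']:
    im=imaging.camera(n); cv2.imwrite(f'pics/{n}{k}_raw.png',im)
    x0,y0,x1,y1=ROI[n]; f=3.8 if n=='scene' else 5
    cv2.imwrite(f'pics/{n}{k}.png',cv2.resize(im[y0:y1,x0:x1],None,fx=f,fy=f,interpolation=cv2.INTER_CUBIC))
rel([0,0,0])
E
python3 look.py 2
```

```text
t 7.05 p [0.5441 0.0136 0.0484] F [-0.2  0.5  0.2] w -0.006
x-tool along -u 1.0002 yaw err deg -0.03 z [ 0.008 -0.006 -1.   ] rack rel home mm [-112.6    0.9   -1.6]
to target, tool frac [ 0.574 -1.722  0.147]
```

View pics/scene2.png

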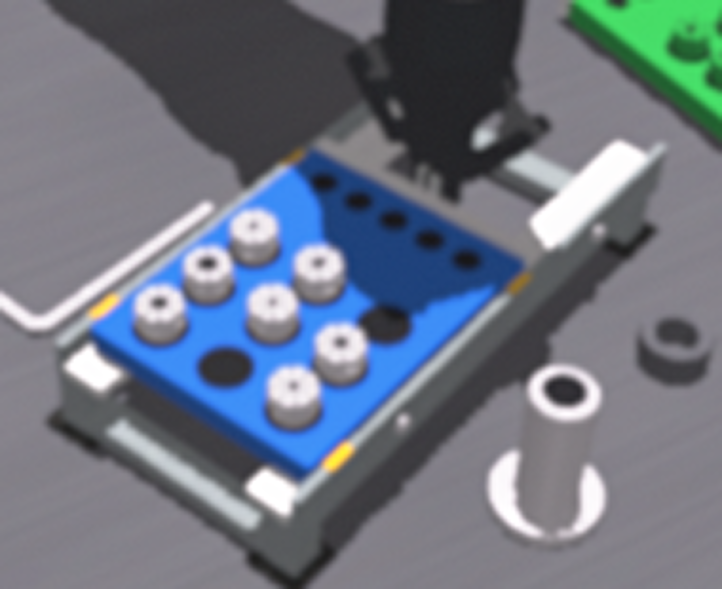

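The board now looks low between the flanges, with its front edge just past the front ticks. A gentle feel: if it's seated, the force should rise against the notch walls within about 2–4 mm.

Emit:
apply_moves(
  increments=[
    [-0.005,0,0,0,0,0,0],
    [-0.005,0,0,0,0,0,0],
  ],
)

```text
t: 7.22
eef_pos: [0.545, 0.011, 0.0484]
tcp_rot: [[-0.34, 0.941, 0.008], [0.941, 0.34, -0.006], [-0.008, 0.005, -1.0]]
force: [-6.1, 13.3, 1.9]
width: 0.003
```

```bash
python3 -c "
from h import *
rel([.5024,.123,.05])"
```

```text
t 7.22 p [0.545  0.011  0.0484] F [-6.1 13.3  1.9] w 0.003
x-tool along -u 1.0002 yaw err deg -0.04 z [ 0.008 -0.006 -1.   ] rack rel home mm [-109.8    0.9   -1.6]
to target, tool frac [ 0.399 -0.007 -0.009]
```

The force rose to 14.6 N at once, well above the sliding force, so the board is against the notch walls. I'll back straight off, then up.

Emit:
apply_moves(
  increments=[
    [0.01,0,0,0,0,0,0],
    [0.03,0,0,0,0,0,0],
    [0.05,0,0,0,0,0,0],
    [0.05,0,0,0,0,0,0],
    [0,0,0,0,0,0,0],
  ],
)

```text
t: 7.63
eef_pos: [0.531, 0.0509, 0.0484]
tcp_rot: [[-0.337, 0.942, 0.01], [0.942, 0.337, -0.008], [-0.011, 0.007, -1.0]]
force: [0.4, 2.0, -0.6]
width: 0.001
```

Emit:
apply_moves(
  increments=[
    [0,0,-0.08,0,0,0,0],
    [0,0,-0.12,0,0,0,0],
    [0.05,0,-0.12,0,0,0,0],
    [0.1,0,-0.08,0,0,0,0],
    [0.12,0,0,0,0,0,0],
  ],
)

```text
t: 8.05
eef_pos: [0.5027, 0.1236, 0.1715]
tcp_rot: [[-0.327, 0.945, 0.009], [0.945, 0.327, -0.012], [-0.015, 0.005, -1.0]]
force: [2.3, 0.0, -0.5]
width: 0.003
```

Emit:
apply_moves(
  increments=[
    [0.12,0,0,0,0,0,0],
    [0.12,0,0,0,0,0,0],
    [0.12,0,0,0,0,0,0],
    [0.1,0,0,0,0,0,0],
    [0,0,0,0,0,0,0],
  ],
)

```text
t: 8.47
eef_pos: [0.4542, 0.2654, 0.1733]
tcp_rot: [[-0.33, 0.944, 0.017], [0.944, 0.33, -0.007], [-0.012, 0.014, -1.0]]
force: [-0.1, 0.0, -0.7]
width: -0.001
```

```bash
python3 look.py 3; python3 - <<'E'
from h import *
from scipy.optimize import least_squares
u=np.array([.339,-.941]);v=np.array([.941,.339]);home=np.array([.5814,-.0926])
for k in ['0','3_raw']:
  for n in ['top','scene']:
    im=cv2.imread(f'pics/{n}{k}.png'); b,_=masks(im,ROI[n])
    c=max(cv2.findContours(b,0,2)[0],key=cv2.contourArea).reshape(-1,2)
    for z in (.075,.068):
      P=ray(n,c,z)[:,:2]-home
      a=np.c_[P@u,P@v]*1000; print(k,n,z,'u min/max',np.percentile(a[:,0],[2,98]).round(1),'v',np.percentile(a[:,1],[2,98]).round(1),'mid u',(np.array(cv2.minAreaRect(a.astype(np.float32))[0])).round(1))
E
```

```text
t 8.57 p [0.4561 0.2607 0.1734] F [ 0.2 -0.9 -0.4] w 0.004
x-tool along -u 1.0 yaw err deg 0.77 z [ 0.017 -0.008 -1.   ] rack rel home mm [-374.9    1.8  123.4]
to target, tool frac [-0.318 -1.728  0.559]
0 top 0.075 u min/max [-179.1    9.3] v [-76.1  74.1] mid u [-84.8  -1.1]
0 top 0.068 u min/max [-179.5   10.4] v [-74.8  76.7] mid u [-84.5   0.9]
0 scene 0.075 u min/max [-175.    22.4] v [-72.8  78.3] mid u [-75.9   2.9]
0 scene 0.068 u min/max [-182.5   17. ] v [-77.8  74.8] mid u [-82.4  -1.4]
3_raw top 0.075 u min/max [-87.7  99. ] v [-75.4  73.1] mid u [ 5.7 -1.4]
3_raw top 0.068 u min/max [-87.3 100.8] v [-74.1  75.6] mid u [6.7 0.5]
3_raw scene 0.075 u min/max [-77.  116.3] v [-65.9  80.5] mid u [19.9  7.2]
3_raw scene 0.068 u min/max [-83.4 112. ] v [-70.9  77.1] mid u [14.5  3. ]
```

View pics/scene3.png

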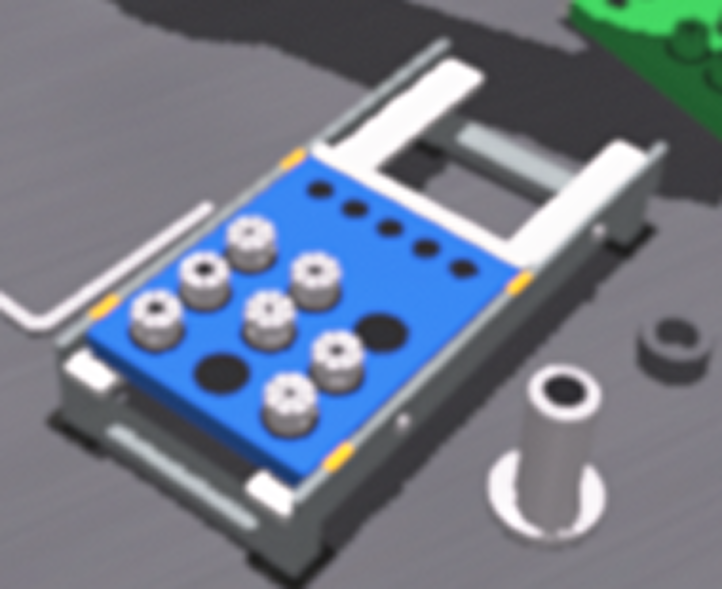

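View pics/top3.png

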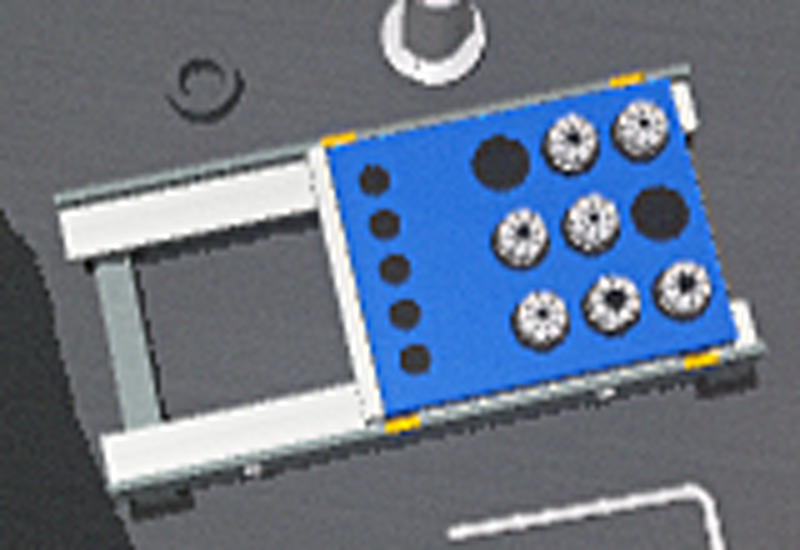

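The pictures show the board between the ticks, strip at top-crop (350,285). The rear edge agrees between the two views only at a top height of about 68 mm (dropped), whereas before it fitted 75 mm. Last check: I'll triangulate the dark holes at the rear and the empty sockets at the front, to be sure it lies flat.

```bash
python3 - <<'E'
from h import *
def holes(n,k):
    im=cv2.imread(f'pics/{n}{k}.png'); b,_=masks(im,ROI[n])
    c,h=cv2.findContours(b,cv2.RETR_CCOMP,cv2.CHAIN_APPROX_NONE); o=[]
    g=im.max(2)
    for i,q in enumerate(c):
        if h[0][i][3]>=0 and cv2.contourArea(q)>4:
            m=np.zeros(b.shape,np.uint8);cv2.drawContours(m,[q],0,255,-1); m&=~b
            if np.mean(g[m>0])<110: M=cv2.moments(m,True); o.append([M['m10']/M['m00'],M['m01']/M['m00']])
    return np.array(o)
C={}
for n in('top','scene'):
    c=imaging.get_calibration(n); C[n]=np.array(c['mtx'])@np.c_[c['R'],np.reshape(c['t'],(3,1))]
u=np.array([.339,-.941]);v=np.array([.941,.339]);home=np.array([.5814,-.0926])
for k,z in(('0',.075),('3_raw',.068)):
    A=holes('top',k);B=holes('scene',k)
    WA=ray('top',A,z);WB=ray('scene',B,z)
    for i in range(len(A)):
        d=np.linalg.norm(WB-WA[i],axis=1);j=d.argmin()
        if d[j]<.015:
            X=cv2.triangulatePoints(C['top'],C['scene'],A[i],B[j]).ravel();X=X[:3]/X[3]
            print(k,'u,v,z mm',(np.r_[(X[:2]-home)@u,(X[:2]-home)@v,X[2]]*1000).round(1))
E
```

```text
0 u,v,z mm [-157.8  -50.    74.9]
0 u,v,z mm [-158.   -24.9   75. ]
0 u,v,z mm [-158.     0.4   74.5]
0 u,v,z mm [-158.1   25.2   74.6]
0 u,v,z mm [-13.8   0.2  74.7]
0 u,v,z mm [-157.6   49.7   75.2]
3_raw u,v,z mm [-65.7 -48.5  68.1]
3_raw u,v,z mm [-65.7 -23.4  67.9]
3_raw u,v,z mm [-65.4   1.4  68.1]
3_raw u,v,z mm [-65.6  27.1  67.9]
3_raw u,v,z mm [78.1  2.1 67.6]
3_raw u,v,z mm [-66.2  51.9  67.8]
```

The board top is at 68 mm at both rear and front, so it is flat and seated. I'll hand in.

```bash
python3 -c "
from rig import job_done
print(job_done())"
```

```text
the job is handed in; nothing more can be done
None
```

The blue board is in its notches and lying flat on the rails. I pushed it about 92 mm by the middle of the aluminium end with the shut fingertips, then backed off and took the hand well clear.

- **Feel:** sliding read about 3–11 N along the rails, with up to 9 N of vertical rubbing while the tool crept up or down. The force fell to zero at the expected spot, and a light extra push met 14.6 N against the notch walls.
- **Height:** holes triangulated across the two cameras put the board top at 67.6–68.1 mm at both the rear and the front. It read 74.5–75.2 mm before the push, so it dropped the full 7 mm and lies level.
- **Position:** about 2 mm past home along the rails, at the end of its play, where the feel push left it.
- **Bystanders:** the bush, nut and hex key look unmoved in the before and after pictures. Nothing came near the collets.
- **Disagreement:** the scene camera's blue outline alone put the board several mm farther along, because it also catches the board's front face. I relied on the hole measurements instead.

Handed in at about 8.6 s of the 40 s; no verdict is reported.

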